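# Bring the drum slicer's loading mark to the top

## Robot

A 7-joint arm with a two-finger parallel gripper is mounted at the origin on a cart in front of the work surface, level with it; the furniture and walls round the work are solid. World frame = base frame: x ahead of the robot, y to its left, z up, the work surface at z = 0. Lengths are in m, angles in degrees, forces in N, time in s.
With the tool pointing down it reaches from about 0.425 to 0.875 m from the base axis. Payload 4.7 kg.
Tool frame: the origin (TCP) lies at the very end of the fingers, on their centre line; the grasp point (between the pads) lies 19 mm behind it; z points along the fingers, y is the direction in which the jaws open and shut (so a half turn about z gives the same grasp; the last joint's range is limited). The gripper opens to 87 mm and grips with 3 to 60 N. Pads are 19 mm wide; open, the fingers measure 117 mm over their backs; the gripper's body (75 mm by 190 mm) begins 51 mm behind the grasp point.
Start: joints at [66.641, 18.392, -4.016, 83.108, 1.295, 78.541, -3.26], TCP at [0.266, -0.593, 0.184] pointing down, gripper open.
Joint ranges: [-163.93, 163.93], [-17.29, 119.83], [-79.2, 71.16], [3.27, 140.29], [-89.18, 269.18], [5.43, 117.66], [-154.24, 154.24]. Speed limits (degrees/s): [147.25, 147.25, 180, 180, 180, 180, 180].

## Interface

Orientations are given as [roll, pitch, yaw] about the fixed x, y, z axes, in that order (R = Rz(yaw) Ry(pitch) Rx(roll)).
In Python, from cell import env gives the robot as it stands.
- The arm moves only by the tool servo_tool, never from a script. Its argument "increments" is a list that holds one entry, the list of rows, each a list of 7 numbers: the shift along the tool's x, y, z in m, then the turn, a rotation vector about the tool's x, y, z in degrees, then the opening, from -1 (shut) to 1 (fully open). In form: [[[dx, dy, dz, rx, ry, rz, fingers], ...]]. A call has 1 to 20 rows; each row is the pose to reach, as a shift and turn from the pose commanded when the call began, along the tool's axes at that moment; what a row does not reach only later rows make up. A row lasts 1/10 s, in which the tool goes at most 50 mm and 8.59 degrees, less where a joint would pass 70% of its speed; a pose out of reach is approached as far as the arm can. A call with a gripper value outside its range is refused whole. The fingers move at their own pace and stop on an object; "squeeze" is the grip in N (left out, the last holds). Time passes only in rows, so rows that repeat a pose let the fingers close. It gives the time, the measured TCP pose, the force and the opening at its end, in the units of the state.
- env.get_obs(): the state, without advancing time (a new reading comes with each control period).
- env.read_camera(name): name is "side" or "top" or "wrist"; returns a dict with "frame" (420x560x3 uint8, blue, green, red), "intrinsics" (3x3 intrinsics, pixels), "D" ([k1, k2, p1, p2, k3] as OpenCV has them; the pictures are not rectified), "rvec" (rotation vector, rad) and "tvec" (3), from world to camera coordinates, as OpenCV has them. Camera axes: x right, y down, z forward; pixel columns grow to the right and rows downward; lengths in m; the calibration is good to about 2 mm. A picture is of the moment at which its call begins. There is no depth.
- env.sign_off(): hands the job in, once; it reports no verdict.
The state is a dict: "time_s": time; "qpos": joint angles; "joint_velocities": joint speeds; "effort": joint torques, N m; "tool_pos": TCP position; "tool_rot": TCP orientation; "force": force on the tool from outside, world axes, zero at the start; "wrist_torque": the same for the moment, N m; "grip_width": finger opening in m.
Only numpy, scipy, OpenCV 4.12 (cv2) and the standard library are available. Lean on these libraries where they do the work, as an engineer would, in place of code of your own. Each camera call takes 0.05 s, during which the arm holds its last target.

## Task

The feed opening inside the slicer's drum cannot be seen, but the red stub on the rim of its handwheel shows where it stands. Turn the handwheel of the slicer with the blue wheel until its red stub stands straight up at the top of the wheel, ready for loading through the hopper, and let go. Leave the handwheel of the slicer with the yellow wheel as it is.

Things in the scene. Friction and masses are not known exactly. Their poses are not given: they have to be found in the camera images.
- blue_slicer_wheel (a joint): Angle q of the blue handwheel, the one to turn: 0 with the red stub straight up, else the stub points along (0, sin q, cos q) in the frame of blue_slicer_axle. Starts 25 to 66 degrees towards +y (left seen from the robot). Turns up to 170 degrees either way, is balanced, needs about 1.2 N at the rim (more if fast), stays where left.
- blue_slicer_axle (a point): Centre of the blue wheel, a solid disc 140 mm across, 22 mm wide, 115 mm above the table. Fixed; axes: z up, x along the level axle from wheel to casing (within 20 degrees of straight ahead), y left. Wheel front is free; from 60 mm behind this point comes a white casing, 84 mm wide, with hopper 169 mm high (rim top: 185 mm); axle 16 mm thick; flat foot below, 115 mm wide, 16 mm high.
- blue_slicer_mark (a point): Point in the blue wheel's rim under the red stub: mid-width, 62 mm from the axle centre (8 mm inside the outer edge); turns with the wheel. Here the 22 mm wide rim, flat on both faces, can be pinched from above, front and back. The stub is a red pin 12 mm thick, standing 12 mm out of the rim, with a red mark on the front face.
- yellow_slicer_mark (a point): the same point on the wheel of the other slicer, of the same shape but with a yellow wheel, which also has a red stub: not to be turned.

How it is judged (in metres and radians):
At the end, for the whole second after the job is handed in: The blue wheel is at rest with its red stub at the top, within 12 degrees (0.21 rad) of straight up (value of joint blue_slicer_wheel between -0.21 and 0.21 rad and velocity of joint blue_slicer_wheel between -0.05 and 0.05 rad/s); the robot touches nothing.
It fails at once if the yellow wheel is turned (its rim moves more than 12 mm) (distance of yellow_slicer_mark from where it was at the start of the episode above 0.012 m).
It also fails if it takes over 35 s, if anything falls off the work surface, if the arm or the gripper's body presses on something with over 40 N, if the wrist force passes 120 N, or if a joint passes its speed limit or range.

## Working session

There is one attempt and no reset: what is moved stays moved. The work goes in short steps, Python scripts to look and compute and a tool call to move; the robot and the scene stay as the last step left them, time stands still between calls to the robot, and variables do not carry over. Pictures are saved under pics/ and viewed, and the job is handed in when it is done.

Besides the shell and the picture viewer there is one more tool, called after "Emit:" as name([rows], argument=value, ...), one row to a line, values as JSON. servo_tool: Moves the arm, as the interface text tells. Its arguments: {"type":"object","properties":{"increments":{"type":"array","items":{"type":"array","items":{"type":"array","items":{"type":"number"}}}},"squeeze":{"type":"number"}},"required":["increments"]}

```bash
ls; mkdir -p pics; python3 - <<'E'
from cell import env
import cv2
for n in ("side","top","wrist"):
    c=env.read_camera(n); cv2.imwrite(f"pics/{n}0.png",c["frame"]); 
    R=cv2.Rodrigues(c["rvec"])[0]; print(n,(-R.T@c["tvec"].reshape(3)).round(3), R[2].round(2))
print(env.get_obs())
E
```

```text
pics
side [0.493 0.755 0.589] [ 0.03 -0.88 -0.48]
top [0.418 0.023 1.017] [ 0.11 -0.01 -0.99]
wrist [ 0.327 -0.566  0.385] [-0.22 -0.1  -0.97]
{'time_s': 0.15, 'qpos': array([66.641065  , 18.42875168, -4.01370581, 83.15729652,  1.29436578,
       78.54008096, -3.26076847]), 'joint_velocities': array([-0.01409241, -0.03308312,  0.01140338, -0.18635849,  0.04858813,
        0.06018403,  0.05358017]), 'effort': array([-6.00257008e-04, -4.91794252e+01, -4.04817564e-01, -3.12876463e+01,
       -6.40058820e-02,  4.04291041e-02,  1.58446537e-04]), 'tool_pos': array([ 0.26585992, -0.5926443 ,  0.18283238]), 'tool_rot': array([-1.79919040e+02,  4.90520836e-03,  2.41656702e+01]), 'force': array([-0.6985373 , -0.2489404 , -0.09990237]), 'wrist_torque': array([-0.03483423,  0.04287874,  0.00944533]), 'grip_width': 0.0867804183692745}
```

View pics/side0.png

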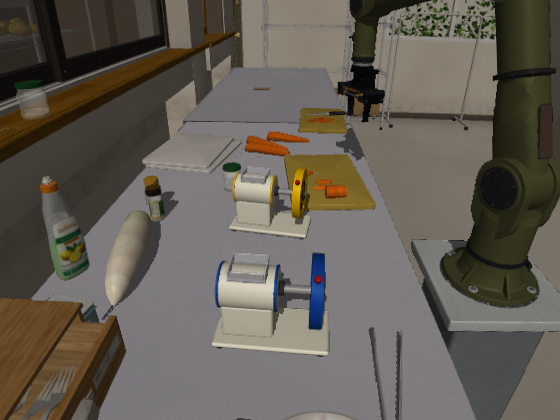

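View pics/top0.png

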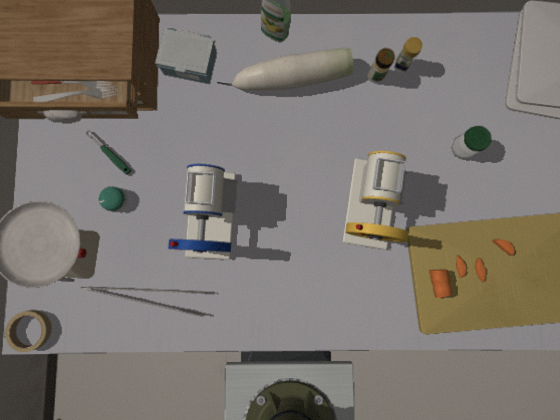

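View pics/wrist0.png

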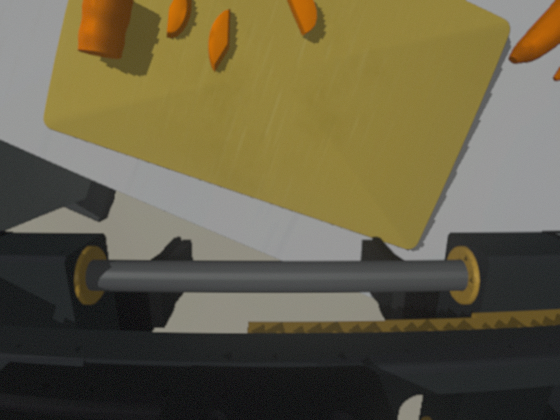

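The top view shows the blue wheel near px (200,243), with its red stub at (172,243) on the left (+y). The side view shows the wheel at (318,290) and its stub at (318,280). The yellow wheel is about 180 px to the right in the top view. Next I'll measure these.

```bash
cat > h.py <<'E'
import cv2,numpy as np
from cell import env
def cast(c,uv,z):
    p=cv2.undistortPoints(np.array([[uv]],float),c["intrinsics"],c["D"])[0,0]
    R=cv2.Rodrigues(c["rvec"])[0];o=-R.T@c["tvec"].reshape(3);d=R.T@np.array([*p,1]);d/=np.linalg.norm(d)
    return o+d*(z-o[2])/d[2],o,d
def tri(c1,u1,c2,u2):
    _,o1,d1=cast(c1,u1,0);_,o2,d2=cast(c2,u2,0)
    A=np.c_[d1,-d2];s=np.linalg.lstsq(A,o2-o1,rcond=None)[0]
    a=o1+d1*s[0];b=o2+d2*s[1];return (a+b)/2,np.linalg.norm(a-b)
def blobs(img,col,amin=8):
    h=cv2.cvtColor(img,cv2.COLOR_BGR2HSV)
    if col=="blue": m=cv2.inRange(h,(105,130,40),(125,255,255))
    elif col=="yellow": m=cv2.inRange(h,(20,170,120),(30,255,255))
    else: m=cv2.inRange(h,(0,170,60),(4,255,255))|cv2.inRange(h,(174,170,60),(180,255,255))
    n,l,s,ce=cv2.connectedComponentsWithStats(m)
    return m,l,[(i,s[i].tolist(),ce[i].round(1).tolist()) for i in range(1,n) if s[i,4]>=amin]
E
python3 - <<'E'
from h import *
C={}
for n in ("side","top"):
    C[n]=c=env.read_camera(n)
    for col in ("blue","red"):
        m,l,b=blobs(c["frame"],col); print(n,col,b)
a=cv2.resize(C["side"]["frame"][235:355,200:340],None,fx=4,fy=4,interpolation=2)
b=cv2.resize(C["top"]["frame"][150:270,150:250],None,fx=4,fy=4,interpolation=2)
cv2.imwrite("pics/zs.png",a);cv2.imwrite("pics/zt.png",b)
E
```

```text
side blue [(1, [309, 253, 16, 76, 942], [316.6, 291.5]), (2, [215, 262, 8, 45, 99], [217.2, 284.2]), (3, [273, 265, 7, 47, 115], [275.3, 287.8])]
side red [(1, [295, 181, 4, 3, 10], [296.8, 182.0]), (2, [315, 276, 7, 7, 38], [317.6, 279.1])]
top blue [(3, [202, 165, 8, 1, 8], [205.5, 165.0]), (7, [184, 211, 37, 4, 43], [201.9, 212.0]), (8, [169, 239, 62, 12, 505], [200.9, 245.3])]
top red [(1, [357, 225, 4, 4, 14], [358.5, 226.5]), (2, [171, 242, 6, 4, 18], [172.9, 243.5]), (3, [79, 249, 4, 8, 20], [80.2, 252.8])]
```

View pics/zs.png

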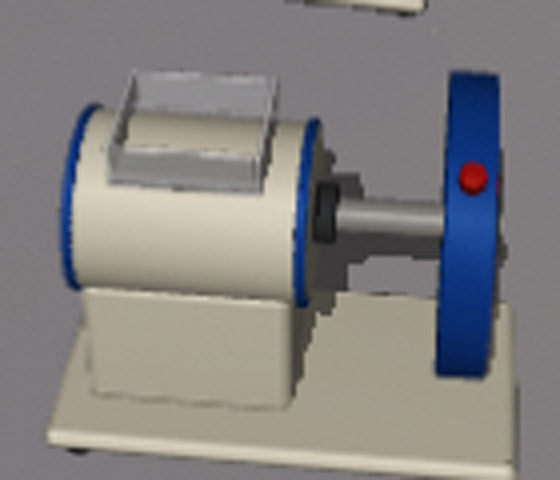

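View pics/zt.png

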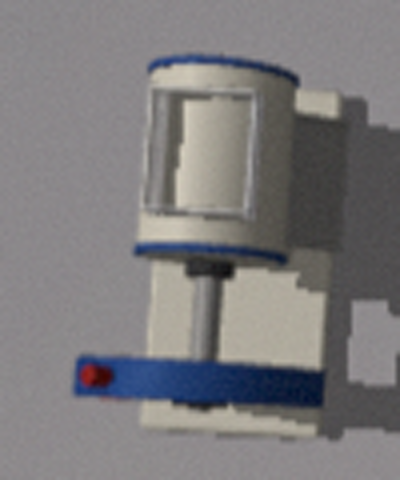

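```bash
python3 - <<'E'
from h import *
t=env.read_camera("top");s=env.read_camera("side")
P,g=tri(t,(172.9,243.5),s,(317.6,279.1));print("stub",P.round(4),g.round(4))
P,g=tri(t,(358.5,226.5),s,(296.8,182));print("ystub",P.round(4),g.round(4))
m,l,b=blobs(t["frame"],"blue")
i=max(b,key=lambda q:q[1][4])[0]
k=cv2.findContours((l==i).astype(np.uint8),0,1)[0][0][:,0].astype(float)
print(cv2.minAreaRect(k.astype(np.float32)))
# axle grey edge line in top: saved zoom coords /4+offset
ax1=cast(t,(150+205/4,150+275/4),.115)[0];ax2=cast(t,(150+203/4,150+350/4),.115)[0]
d=ax1-ax2;print("axle",ax1.round(4),ax2.round(4),"yaw",np.degrees(np.arctan2(d[1],d[0])))
ys,xs=np.nonzero(l==i)
for z in (.115,.14,.185):
  print(z,cast(t,(169,243),z)[0].round(4),cast(t,(231,246.5),z)[0].round(4))
# casing ring blobs front edge
# side: wheel top/bottom
print(cv2.fitLine(k.astype(np.float32),cv2.DIST_L2,0,.01,.01).ravel())
E
```

```text
stub [0.4455 0.248  0.1766] 0.0001
ystub [ 0.4794 -0.1497  0.1705] 0.0006
((199.48336791992188, 244.9994354248047), (61.2659797668457, 10.16102409362793), 1.9091525077819824)
axle [0.5039 0.2008 0.115 ] [0.4608 0.2013 0.115 ] yaw -0.5622716890087006
0.115 [0.4487 0.2733 0.115 ] [0.4397 0.1319 0.115 ]
0.14 [0.4479 0.2664 0.14  ] [0.4391 0.1289 0.14  ]
0.185 [0.4464 0.2539 0.185 ] [0.4381 0.1235 0.185 ]
[9.9805522e-01 6.2335659e-02 1.9579605e+02 2.4488815e+02]
```

The blue stub sits at q ≈ 37°, radius 77 mm, which fits the 70–82 mm expected. The axle is near (0.444, 0.202, 0.115) with a yaw of about −3°. My plan is to rise, travel across high, and pinch radially with the jaws along the axle. Then I'll follow the arc.

```bash
cat >> h.py <<'E'
from scipy.spatial.transform import Rotation as Ro
def cur():
    o=env.get_obs();return np.array(o["tool_pos"]),Ro.from_euler("xyz",o["tool_rot"],degrees=True)
def rel(p0,R0,p,R):
    return np.r_[R0.inv().apply(np.array(p)-p0).round(4),np.degrees((R0.inv()*R).as_rotvec()).round(1)]
CEN=np.array([.444,.202,.115]);YA=-3.
def gpose(q,r,cen=None,ya=None):  # q deg, TCP radius
    cen=CEN if cen is None else cen; ya=YA if ya is None else ya
    B=Ro.from_euler("z",ya,degrees=True);T=B*Ro.from_euler("x",-q,degrees=True)
    return cen+T.apply([0,0,r]),T*Ro.from_euler("z",90,degrees=True)*Ro.from_euler("x",180,degrees=True)
E
python3 - <<'E'
from h import *
p,R=cur()
D=lambda y:Ro.from_euler("xyz",[180,0,y],degrees=True)
print(rel(p,R,[.30,-.56,.33],D(24)))
print(rel(p,R,[.48,-.3,.36],D(45)))
print(rel(p,R,[.50,0,.36],D(70)))
print(rel(p,R,[.446,.25,.36],D(87)))
pt,Rt=gpose(37,.15); print(pt,Rt.as_euler("xyz",degrees=True),rel(p,R,pt,Rt))
E
```

```text
[ 0.0444 -0.0162 -0.1466 -0.      0.      0.2   ]
[  0.3151  -0.1797  -0.1765  -0.      -0.     -20.8   ]
[  0.4562  -0.4452  -0.1764  -0.      -0.     -45.8   ]
[  0.5093  -0.6954  -0.1764  -0.      -0.     -62.8   ]
[0.44872448 0.29214854 0.23479533] [180.  37.  87.] [ 5.291e-01 -7.327e-01 -5.110e-02 -2.030e+01 -3.320e+01 -6.050e+01]
```

Emit:
servo_tool([
  [[0.02,-0.01,-0.05,0,0,0,0.15],[0.03,-0.015,-0.1,0,0,0,0.15],[0.045,-0.016,-0.147,0,0,0,0.15],[0.09,-0.045,-0.16,0,0,-3,0.15],[0.13,-0.07,-0.176,0,0,-6,0.15],[0.175,-0.1,-0.176,0,0,-10,0.15],[0.22,-0.125,-0.176,0,0,-14,0.15],[0.265,-0.15,-0.176,0,0,-17,0.15],[0.315,-0.18,-0.176,0,0,-21,0.15],[0.34,-0.22,-0.176,0,0,-25,0.15],[0.36,-0.265,-0.176,0,0,-29,0.15],[0.385,-0.31,-0.176,0,0,-33,0.15],[0.41,-0.355,-0.176,0,0,-37,0.15],[0.43,-0.4,-0.176,0,0,-41,0.15],[0.456,-0.445,-0.176,0,0,-46,0.15],[0.468,-0.495,-0.176,0,0,-49,0.15],[0.478,-0.545,-0.176,0,0,-52,0.15],[0.488,-0.595,-0.176,0,0,-56,0.15],[0.498,-0.645,-0.176,0,0,-59,0.15],[0.509,-0.695,-0.176,0,0,-63,0.15]],
])

```text
time_s: 2.35
tool_pos: [0.4505, 0.2261, 0.36]
tool_rot: [179.9, 0.0, 87.3]
force: [1.4, -0.4, -0.4]
grip_width: 0.05
```

```bash
python3 - <<'E'
from h import *
for n in ("wrist","side"):
    c=env.read_camera(n); cv2.imwrite(f"pics/{n}1.png",c["frame"])
    for k in("blue","red"): print(n,blobs(c["frame"],k)[2])
p,R=cur();print(p,env.get_obs()["qpos"].round(1))
pt,Rt=gpose(37,.15);print(rel(p,R,pt,Rt))
E
```

```text
wrist [(1, [261, 141, 18, 102, 1483], [269.7, 191.9]), (2, [326, 162, 5, 58, 104], [328.9, 189.1]), (3, [407, 164, 8, 55, 98], [412.2, 188.8])]
wrist [(1, [267, 160, 7, 7, 37], [269.8, 162.8])]
side [(1, [309, 253, 16, 76, 943], [316.6, 291.5]), (2, [215, 262, 8, 45, 99], [217.2, 284.2]), (3, [273, 265, 7, 47, 112], [275.4, 287.4])]
side [(1, [295, 181, 4, 4, 11], [296.9, 182.2]), (2, [315, 276, 7, 7, 38], [317.6, 279.1])]
[0.44735315 0.23280645 0.36032361] [ 17.8   0.7 -48.2  83.8   0.4  95.6 -32.3]
[ 5.890e-02 -7.000e-04  1.257e-01  3.000e-01 -3.720e+01  1.000e+00]
```

View pics/wrist1.png

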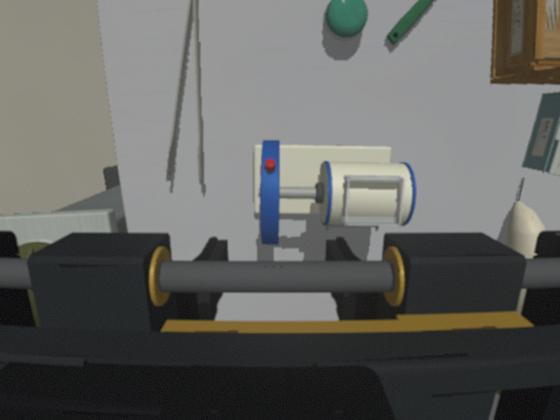

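View pics/side1.png

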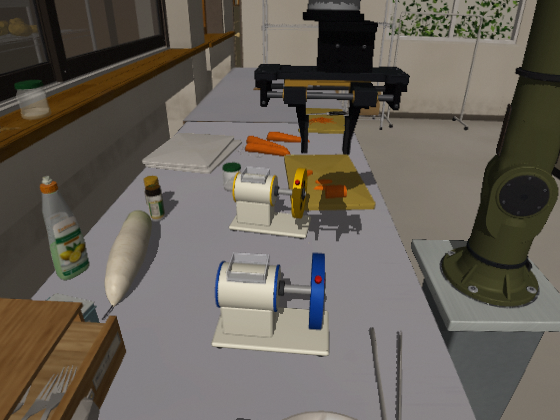

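The wrist view shows the wheel band at px (270,192), square to the jaws, with its stub at (270,163). The side view is unchanged. I'll cross-check the position using the wrist camera.

```bash
python3 - <<'E'
from h import *
w=env.read_camera("wrist");s=env.read_camera("side")
m,l,b=blobs(w["frame"],"blue");print(b[0]);_,_,r=blobs(w["frame"],"red")
P,g=tri(w,r[0][2],s,(317.6,279.1));print("stub",P.round(4),g)
i=b[0][0];ys,xs=np.nonzero(l==i)
rows=[(y,xs[ys==y].min(),xs[ys==y].max()+1) for y in range(ys.min()+4,ys.max()-3,12)]
print(rows)
# axle ends at z=.115
hs=w["frame"]
cv2.imwrite("pics/zw.png",cv2.resize(hs[130:260,240:430],None,fx=4,fy=4,interpolation=2))
f=cast(w,(281,191),.115)[0];e=cast(w,(316,191.5),.115)[0];print(f,e,np.degrees(np.arctan2(*(e-f)[1::-1])))
p,R=cur();print(p)
E
```

```text
(1, [264, 147, 18, 101, 1505], [272.5, 199.1])
stub [0.4451 0.2496 0.1779] 0.0009446316113865436
[(151, np.int64(267), np.int64(282)), (163, np.int64(266), np.int64(282)), (175, np.int64(265), np.int64(282)), (187, np.int64(265), np.int64(282)), (199, np.int64(264), np.int64(282)), (211, np.int64(264), np.int64(281)), (223, np.int64(264), np.int64(281)), (235, np.int64(264), np.int64(280))]
[0.45316312 0.21200609 0.115     ] [0.50044338 0.20973368 0.115     ] -2.7516644060700224
[0.45068872 0.22544214 0.35976463]
```

View pics/zw.png

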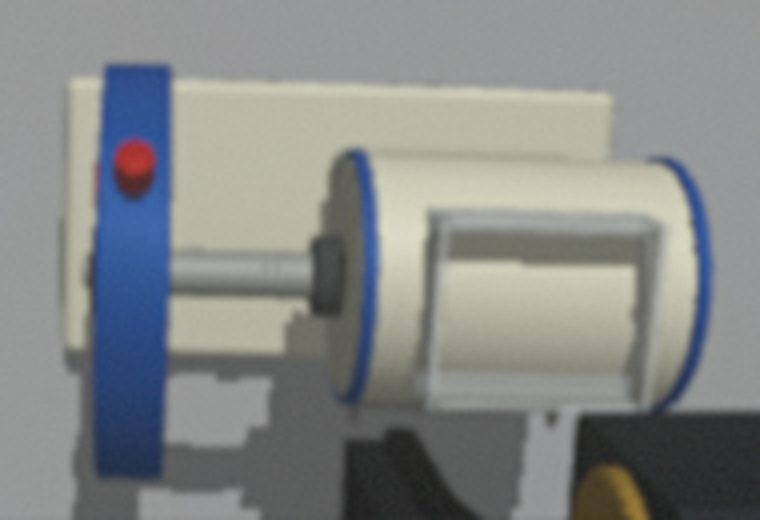

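```bash
python3 - <<'E'
from h import *
p,R=cur();print(p,R.as_euler("xyz",degrees=True))
for r in(.15,.12):print(rel(p,R,*gpose(37,r)))
E
```

```text
[0.45068872 0.22544214 0.35976463] [1.79971515e+02 3.04174015e-02 8.73435170e+01]
[ 6.660e-02 -5.100e-03  1.249e-01  1.000e-01 -3.700e+01  3.000e-01]
[ 4.860e-02 -5.200e-03  1.489e-01  1.000e-01 -3.700e+01  3.000e-01]
```

Emit:
servo_tool([
  [[0.015,-0.001,0.02,0,-7,0,0.15],[0.03,-0.002,0.04,0,-14,0,0.15],[0.045,-0.003,0.065,0,-21,0,0.15],[0.055,-0.004,0.085,0,-28,0,0.15],[0.065,-0.005,0.105,0,-34,0,0.15],[0.067,-0.005,0.125,0,-37,0,0.15],[0.067,-0.005,0.125,0,-37,0,0.15],[0.067,-0.005,0.125,0,-37,0,0.15],[0.067,-0.005,0.125,0,-37,0,0.15],[0.067,-0.005,0.125,0,-37,0,0.15],[0.067,-0.005,0.125,0,-37,0,0.15],[0.067,-0.005,0.125,0,-37,0,0.15]],
])

```text
time_s: 3.75
tool_pos: [0.4501, 0.291, 0.2358]
tool_rot: [179.9, 36.9, 87.0]
force: [0.7, 0.1, -0.4]
grip_width: 0.0503
```

```bash
python3 - <<'E'
from h import *
for n in ("wrist","side"):
    c=env.read_camera(n); cv2.imwrite(f"pics/{n}2.png",c["frame"])
    print(n,blobs(c["frame"],"red")[2])
p,R=cur();print(p,R.as_euler("xyz",degrees=True),env.get_obs()["qpos"].round(1))
for q,r in((37,.15),(37,.043),):print(rel(p,R,*gpose(q,r)))
E
```

```text
wrist [(1, [276, 207, 3, 3, 8], [276.9, 207.9])]
side [(1, [315, 276, 7, 8, 40], [317.6, 279.3])]
[0.44982391 0.29120523 0.23518318] [179.93824057  36.96697493  87.09432074] [-20.4  33.7 -47.5  74.8  38.2 116.2 -66.9]
[ 0.0009 -0.0011 -0.0002  0.1    -0.      0.1   ]
[ 0.0009 -0.0014  0.1068  0.1    -0.      0.1   ]
```

View pics/wrist2.png

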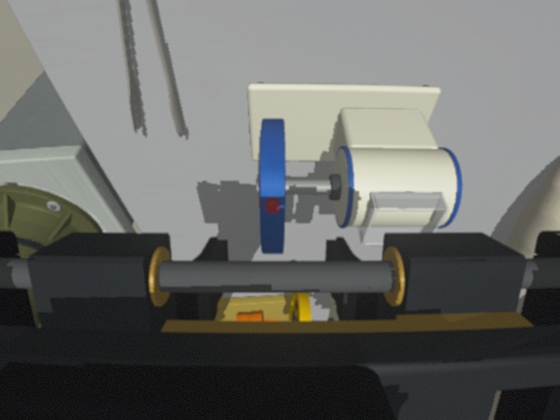

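View pics/side2.png

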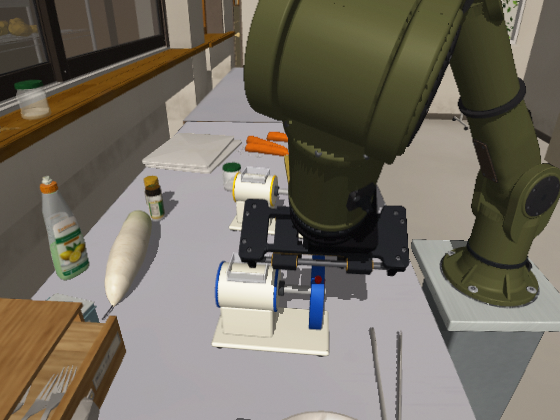

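Wrist joint 6 is at 116.2°, close to its 117.66° limit. I'll pinch with less tilt, starting at 22° and ending at −15°.

```bash
cat >> h.py <<'E'
CEN=np.array([.4435,.202,.115])
def pin(q,t,back=0,cen=None,r=.062):
    c=CEN if cen is None else cen
    m=c+Ro.from_euler("z",YA,degrees=True).apply([0,r*np.sin(np.radians(q)),r*np.cos(np.radians(q))])
    _,R=gpose(t,0);z=R.apply([0,0,1]);return m+z*(.019-back),R
E
python3 - <<'E'
from h import *
p,R=cur()
for b in(.09,.05,0):print(rel(p,R,*pin(37,22,b)))
E
```

```text
[-1.75e-02 -1.70e-03  1.92e-02  1.00e-01  1.50e+01  1.00e-01]
[-7.10e-03 -1.80e-03  5.78e-02  1.00e-01  1.50e+01  1.00e-01]
[ 5.800e-03 -1.900e-03  1.061e-01  1.000e-01  1.500e+01  1.000e-01]
```

Emit:
servo_tool([
  [[-0.009,-0.001,0.008,0,7,0,0.15],[-0.018,-0.002,0.014,0,15,0,0.15],[-0.0175,-0.002,0.019,0,15,0,0.15],[-0.0125,-0.002,0.038,0,15,0,0.15],[-0.007,-0.002,0.058,0,15,0,0.15],[-0.003,-0.002,0.072,0,15,0,0.15],[0.001,-0.002,0.088,0,15,0,0.15],[0.004,-0.002,0.1,0,15,0,0.15],[0.006,-0.002,0.106,0,15,0,0.15],[0.006,-0.002,0.106,0,15,0,0.15],[0.006,-0.002,0.106,0,15,0,0.15],[0.006,-0.002,0.106,0,15,0,0.15]],
])

```text
time_s: 5.05
tool_pos: [0.445, 0.2334, 0.147]
tool_rot: [179.9, 22.0, 87.2]
force: [-0.2, 0.0, 0.0]
grip_width: 0.05
```

```bash
python3 - <<'E'
from h import *
for n in ("wrist","side"):
    c=env.read_camera(n); cv2.imwrite(f"pics/{n}3.png",c["frame"])
    print(n,blobs(c["frame"],"red")[2])
p,R=cur();print(p,R.as_euler("xyz",degrees=True),env.get_obs()["qpos"].round(1))
print(rel(p,R,*pin(37,22)))
E
```

```text
wrist [(1, [264, 240, 21, 20, 329], [273.7, 249.5])]
side [(2, [315, 276, 7, 7, 40], [317.6, 278.9])]
[0.44491009 0.23317122 0.14686542] [179.95579348  21.9643977   87.1721364 ] [ -0.7  21.5 -51.9  95.   28.8  91.2 -60.6]
[-0.0009  0.0002  0.0003  0.1    -0.      0.2   ]
```

View pics/wrist3.png

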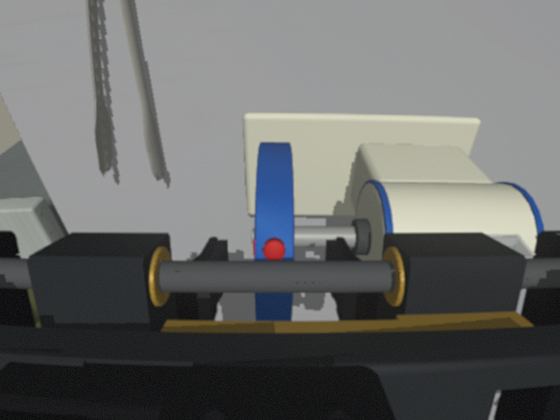

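View pics/side3.png

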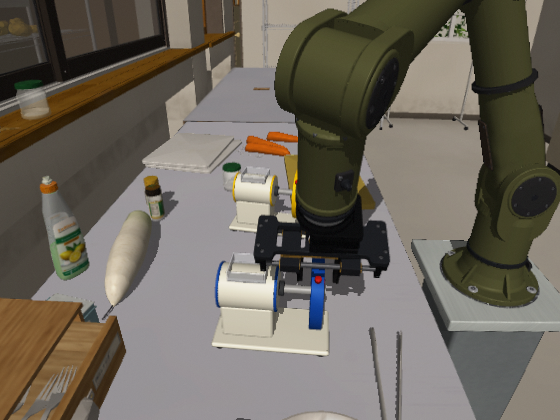

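```bash
python3 - <<'E'
from h import *
w=env.read_camera("wrist");p,R=cur()
for r in (.019,.033):
  g=p-R.apply([0,0,r]);print(g,cv2.projectPoints(g[None],w["rvec"],w["tvec"],w["intrinsics"],w["D"])[0].ravel().round(1))
m,l,b=blobs(w["frame"],"blue");i=max(b,key=lambda q:q[1][4])[0];ys,xs=np.nonzero(l==i)
for y in(170,200,230):print(y,xs[ys==y].min(),xs[ys==y].max()+1)
# stub via wrist cast at its height
print(cast(w,(273.7,249.5),.177)[0])
E
```

```text
[0.44522641 0.24017574 0.16441466] [275.6 242.5]
[0.44547498 0.24540772 0.1773979 ] [275.5 251.4]
170 258 292
200 256 293
230 255 294
[0.44455255 0.24643201 0.177     ]
```

The grasp point projects to (275.6, 242.5) and the wheel centre is at column 274.5, so they agree within 1 mm. Closing the gripper.

Emit:
servo_tool([
  [[0,-0.0005,0,0,0,0,-0.2],[0,-0.0005,0,0,0,0,-0.35],[0,-0.0005,0,0,0,0,-0.6],[0,-0.0005,0,0,0,0,-0.7],[0,-0.0005,0,0,0,0,-0.7],[0,-0.0005,0,0,0,0,-0.7]],
], squeeze=15)

```text
time_s: 5.8
tool_pos: [0.4442, 0.2326, 0.1463]
tool_rot: [-180.0, 22.0, 87.2]
force: [1.1, 0.7, 0.2]
grip_width: 0.0153
```

```bash
python3 - <<'E'
from h import *
p,R=cur();o=env.get_obs();print(p,R.as_euler("xyz",degrees=True),o["grip_width"],o["force"])
p0,R0=pin(37,22)
for k in range(1,21):print(k,rel(p0,R0,*pin(37-37*k/20,22-37*k/20)).tolist())
E
```

```text
[0.44421972 0.23261203 0.14633141] [-179.99992611   22.00817642   87.16572961] 0.015298350882754727 [1.12125919 0.67394393 0.21505854]
1 [-0.0013, -0.0, -0.0005, 0.0, 1.9, -0.0]
2 [-0.0027, 0.0, -0.001, 0.0, 3.7, -0.0]
3 [-0.004, 0.0, -0.0014, 0.0, 5.6, -0.0]
4 [-0.0054, 0.0, -0.0017, 0.0, 7.4, -0.0]
5 [-0.0068, -0.0, -0.002, 0.0, 9.3, 0.0]
6 [-0.0082, 0.0, -0.0023, 0.0, 11.1, -0.0]
7 [-0.0096, -0.0, -0.0026, 0.0, 13.0, -0.0]
8 [-0.011, 0.0, -0.0027, 0.0, 14.8, -0.0]
9 [-0.0124, 0.0, -0.0029, 0.0, 16.7, -0.0]
10 [-0.0138, -0.0, -0.003, 0.0, 18.5, 0.0]
11 [-0.0152, 0.0, -0.003, 0.0, 20.4, -0.0]
12 [-0.0166, 0.0, -0.003, 0.0, 22.2, -0.0]
13 [-0.0181, -0.0, -0.003, 0.0, 24.1, -0.0]
14 [-0.0195, 0.0, -0.0029, 0.0, 25.9, -0.0]
15 [-0.0209, -0.0, -0.0028, 0.0, 27.8, -0.0]
16 [-0.0223, -0.0, -0.0026, 0.0, 29.6, -0.0]
17 [-0.0237, 0.0, -0.0024, 0.0, 31.5, -0.0]
18 [-0.0251, 0.0, -0.0021, 0.0, 33.3, -0.0]
19 [-0.0265, -0.0, -0.0018, 0.0, 35.2, -0.0]
20 [-0.0278, -0.0, -0.0014, 0.0, 37.0, -0.0]
```

The grip width reads 15.3 mm, but the rim is 22 mm wide. I'll look before turning anything.

```bash
python3 - <<'E'
from h import *
w=env.read_camera("wrist");cv2.imwrite("pics/w4.png",w["frame"]);s=env.read_camera("side");cv2.imwrite("pics/s4.png",cv2.resize(s["frame"][210:360,200:400],None,fx=4,fy=4,interpolation=2))
print(env.get_obs()["grip_width"],env.get_obs()["force"],blobs(s["frame"],"red")[2],blobs(w["frame"],"red")[2])
E
```

```text
0.01388505905994494 [-0.39770069 -0.52049842 -0.47714617] [(2, [315, 276, 7, 7, 42], [317.8, 278.9])] [(1, [265, 239, 21, 21, 344], [275.0, 249.2])]
```

View pics/w4.png

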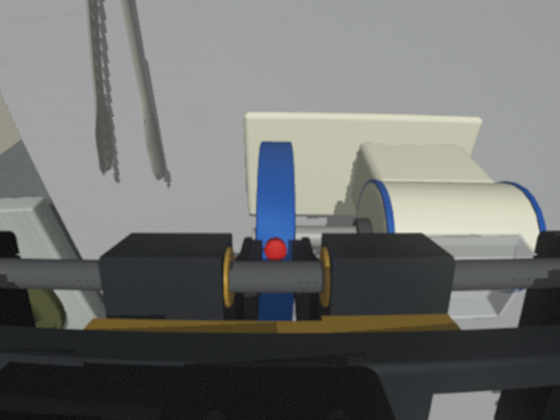

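View pics/s4.png

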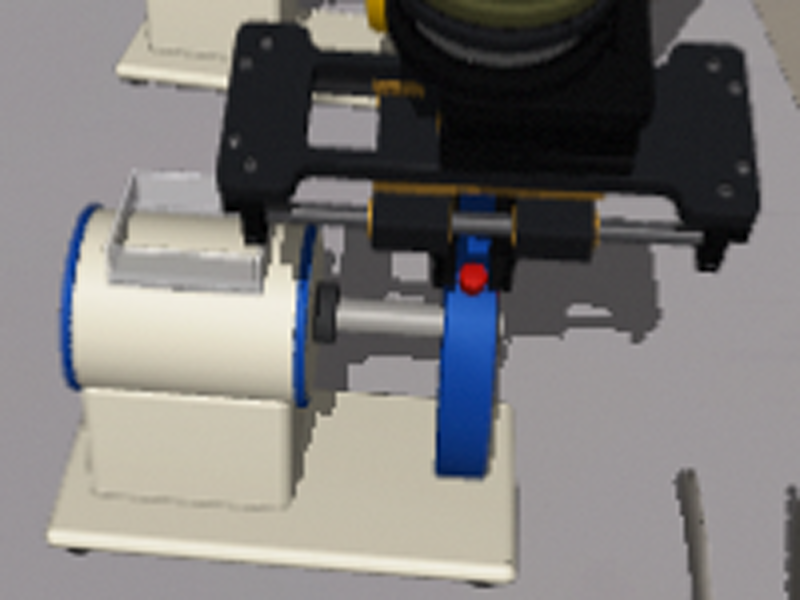

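```bash
python3 - <<'E'
from h import *
w=env.read_camera("wrist");s=env.read_camera("side");p,R=cur();print(p,env.get_obs()["time_s"],env.get_obs()["grip_width"])
for n,c in(("w",w),("s",s)):
  v=c["frame"].copy()
  for r,col in((0,(0,255,0)),(.019,(0,255,255)),(.04,(255,0,255))):
    for y in(-.025,-.011,.011,.025):
      g=p+R.apply([0,y,-r]);u=cv2.projectPoints(g[None],c["rvec"],c["tvec"],c["intrinsics"],c["D"])[0].ravel();print(n,r,y,u.round(1));
      if 0<u[0]<560: v[int(u[1]),int(u[0])]=col
  x0,y0=(200,210) if n=="s" else (190,200)
  cv2.imwrite(f"pics/{n}5.png",cv2.resize(v[y0:y0+150,x0:x0+200],None,fx=4,fy=4,interpolation=0))
E
```

```text
[0.4442266  0.23265975 0.14634779] 6.0 0.013486342227765586
w 0 -0.025 [236. 232.]
w 0 -0.011 [258.2 232.1]
w 0 0.011 [293.3 232.1]
w 0 0.025 [315.5 232.1]
w 0.019 -0.025 [232.1 242.3]
w 0.019 -0.011 [256.5 242.3]
w 0.019 0.011 [294.8 242.4]
w 0.019 0.025 [319.2 242.3]
w 0.04 -0.025 [227.  256.1]
w 0.04 -0.011 [254.1 256.2]
w 0.04 0.011 [297.  256.2]
w 0.04 0.025 [324.2 256.2]
s 0 -0.025 [331.2 287.9]
s 0 -0.011 [323.2 287.4]
s 0 0.011 [310.6 286.7]
s 0 0.025 [302.6 286.2]
s 0.019 -0.025 [332.1 282.7]
s 0.019 -0.011 [323.9 282.2]
s 0.019 0.011 [311.  281.5]
s 0.019 0.025 [302.8 281. ]
s 0.04 -0.025 [333.1 276.6]
s 0.04 -0.011 [324.7 276.1]
s 0.04 0.011 [311.5 275.4]
s 0.04 0.025 [303.1 274.9]
```

View pics/s5.png

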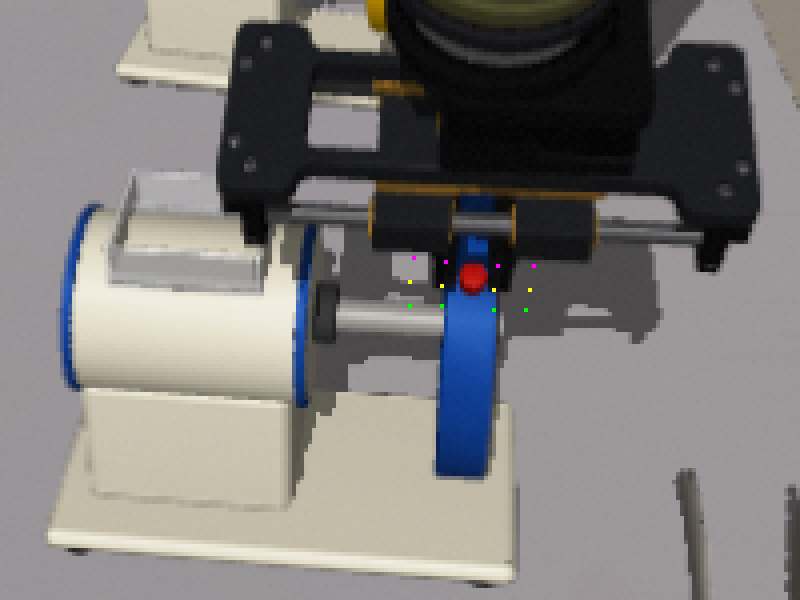

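View pics/w5.png

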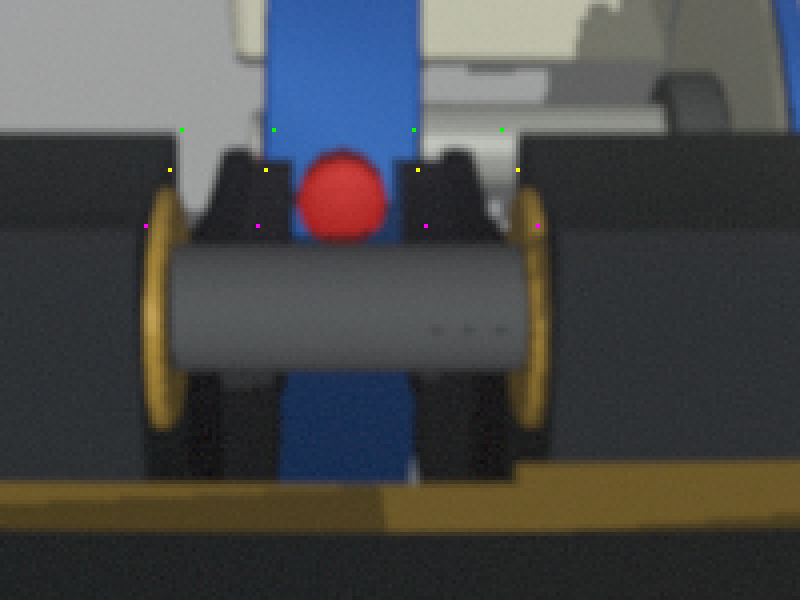

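The fingers reached about 13 mm unopposed, so they are probably around the stub and above the rim. I'll check where the fingertips really are against the reported TCP, using the earlier free-air pictures.

```bash
python3 - <<'E'
from h import *
s=env.read_camera("side")
def pr(g):return cv2.projectPoints(np.array(g,float)[None],s["rvec"],s["tvec"],s["intrinsics"],s["D"])[0].ravel()
I=[]
for f,p,e,x0,y0 in(("side1",[.4474,.2328,.3603],[180,0,87.3],250,60),("side2",[.4498,.2912,.2352],[179.9,37,87.1],240,230),("side3",[.4449,.2332,.1469],[180,22,87.2],230,220)):
  v=cv2.imread(f"pics/{f}.png");R=Ro.from_euler("xyz",e,degrees=True)
  for r,col in((0,(0,255,0)),(.019,(0,255,255)),(.07,(255,0,255))):
    for y in(-.025,.025):
      u=pr(np.array(p)+R.apply([0,y,-r]));print(f,r,y,u.round(1));v[int(u[1]),int(u[0])]=col
  I.append(cv2.resize(v[y0:y0+110,x0:x0+140],None,fx=3,fy=3,interpolation=0))
c=np.vstack([np.hstack(I[:2])]);cv2.imwrite("pics/chk.png",cv2.resize(c,None,fx=.95,fy=.95));cv2.imwrite("pics/chk2.png",I[2])
E
```

```text
side1 0 -0.025 [339.4 175.3]
side1 0 0.025 [305.5 174. ]
side1 0.019 -0.025 [340.4 163.3]
side1 0.019 0.025 [305.9 162. ]
side1 0.07 -0.025 [343.3 129.2]
side1 0.07 0.025 [307.3 128. ]
side2 0 -0.025 [334.9 267.8]
side2 0 0.025 [301.6 265.9]
side2 0.019 -0.025 [336.  264.3]
side2 0.019 0.025 [301.6 262.4]
side2 0.07 -0.025 [339.4 253.6]
side2 0.07 0.025 [301.9 251.6]
side3 0 -0.025 [330.9 287.8]
side3 0 0.025 [302.2 286.2]
side3 0.019 -0.025 [331.8 282.6]
side3 0.019 0.025 [302.4 280.9]
side3 0.07 -0.025 [334.3 267.3]
side3 0.07 0.025 [303.1 265.6]
```

View pics/chk.png

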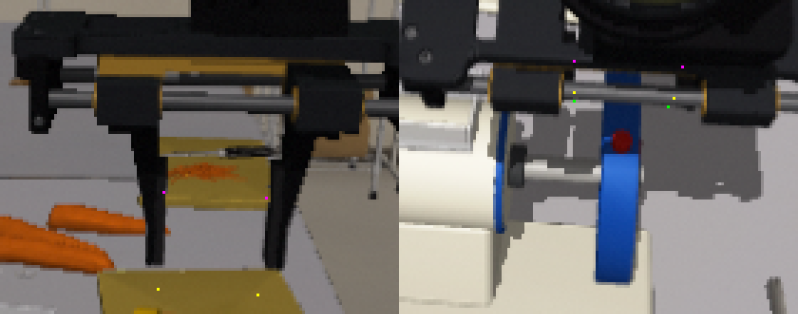

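View pics/chk2.png

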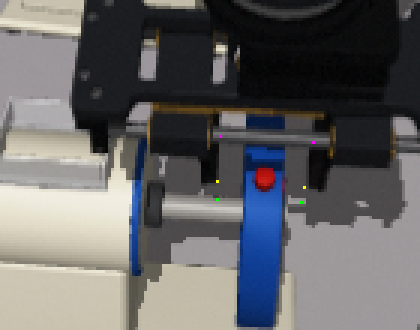

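The free-air side picture puts the fingertips about 33 mm short of the reported TCP. The tip's projected r is 0 if the TCP is right, but I see about 0.033. The wrist view and the unopposed closing agree with this. The real tip is therefore only about 6 mm outside the rim. I'll reopen and go deeper in steps.

Emit:
servo_tool([
  [[0,0,0,0,0,0,0.15],[0,0,0,0,0,0,0.15],[0,0,0,0,0,0,0.15],[0,0,0.006,0,0,0,0.15],[0,0,0.012,0,0,0,0.15],[0,0,0.018,0,0,0,0.15],[0,0,0.024,0,0,0,0.15],[0,0,0.028,0,0,0,0.15],[0,0,0.028,0,0,0,0.15],[0,0,0.028,0,0,0,0.15],[0,0,0.028,0,0,0,0.15]],
])

```text
time_s: 7.15
tool_pos: [0.4438, 0.2224, 0.1206]
tool_rot: [180.0, 22.0, 87.2]
force: [-0.4, 0.2, -0.3]
grip_width: 0.0502
```

```bash
python3 - <<'E'
from h import *
w=env.read_camera("wrist");s=env.read_camera("side");p,R=cur();print(p,env.get_obs()["force"])
for n,c in(("w",w),("s",s)):
  v=c["frame"].copy()
  for r,col in((0.033,(0,255,0)),(.052,(0,255,255))):
    for y in(-.025,.025):
      g=p+R.apply([0,y,-r]);u=cv2.projectPoints(g[None],c["rvec"],c["tvec"],c["intrinsics"],c["D"])[0].ravel()
      v[int(u[1]),int(u[0])]=col
  x0,y0=(200,210) if n=="s" else (190,200)
  cv2.imwrite(f"pics/{n}6.png",cv2.resize(v[y0:y0+150,x0:x0+200],None,fx=4,fy=4,interpolation=0))
E
```

```text
[0.4438043  0.22242503 0.12062233] [ 0.50693838  0.46617726 -0.42149315]
```

View pics/s6.png

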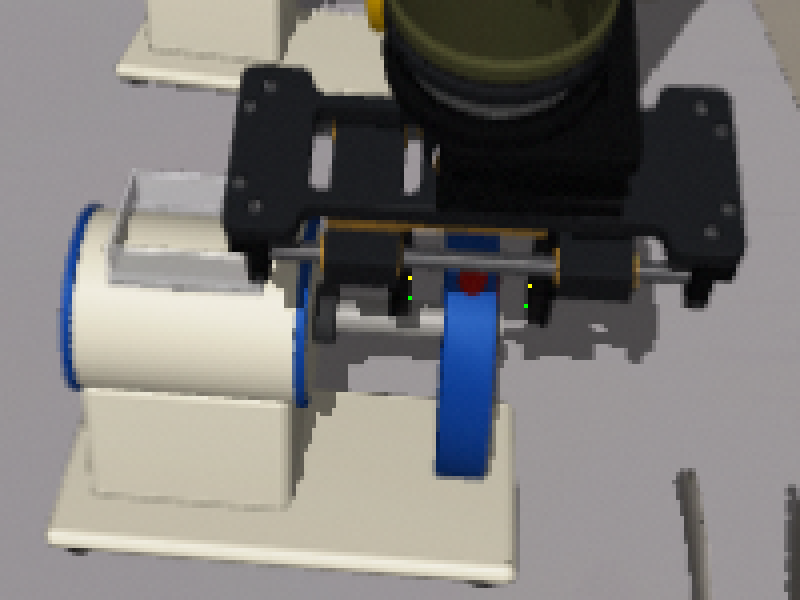

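View pics/w6.png

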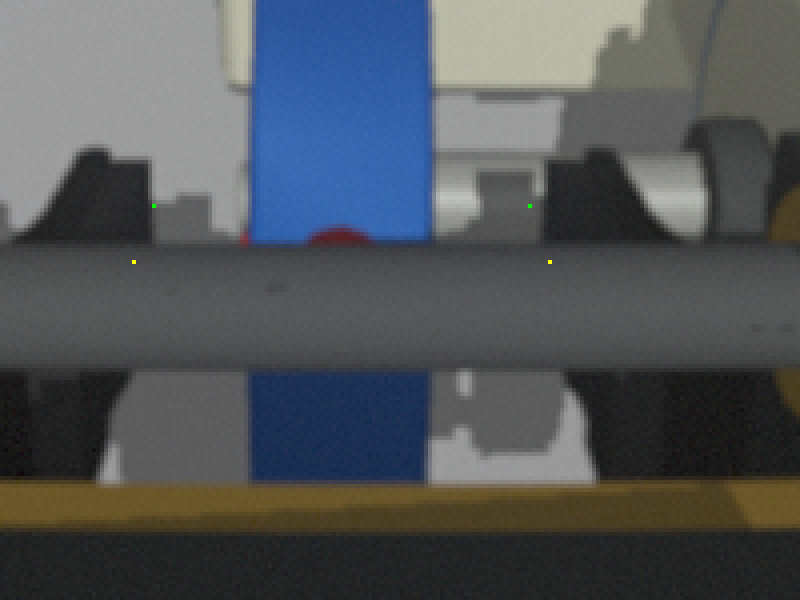

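The fingers now straddle the rim, with the tips about 22 mm inside the outer edge and the wheel centred within about 1 mm. Closing.

Emit:
servo_tool([
  [[0,-0.001,0.003,0,0,0,0.0],[0,-0.001,0.003,0,0,0,-0.2],[0,-0.001,0.003,0,0,0,-0.4],[0,-0.001,0.003,0,0,0,-0.7],[0,-0.001,0.003,0,0,0,-0.7],[0,-0.001,0.003,0,0,0,-0.7],[0,-0.001,0.003,0,0,0,-0.7]],
], squeeze=15)

```text
time_s: 7.95
tool_pos: [0.4429, 0.2212, 0.1176]
tool_rot: [180.0, 22.0, 87.1]
force: [0.9, 0.5, -1.0]
grip_width: 0.0218
```

```bash
python3 - <<'E'
from h import *
p,R=cur();o=env.get_obs();print(p,R.as_euler("xyz",degrees=True),o["grip_width"],o["force"],o["qpos"].round(1))
L=.019+.033
def pp(q,t):
    m,R=pin(q,t);z=R.apply([0,0,1]);return m+z*.031,R
p0,R0=pp(37,22);print(p0)
for k in range(1,21):print(k,rel(p0,R0,*pp(37-37*k/20,22-37*k/20)).tolist())
E
```

```text
[0.44290378 0.22116421 0.11764958] [179.97223545  21.98786974  87.14546343] 0.021780497595381032 [ 0.9387248   0.4898031  -0.96275608] [  0.2  21.9 -51.4  98.1  29.4  87.9 -61.1]
[0.44447252 0.22055674 0.11815621]
1 [-0.0003, -0.0, -0.0005, 0.0, 1.9, -0.0]
2 [-0.0007, -0.0, -0.001, 0.0, 3.7, -0.0]
3 [-0.001, -0.0, -0.0015, 0.0, 5.6, -0.0]
4 [-0.0014, 0.0, -0.002, 0.0, 7.4, -0.0]
5 [-0.0018, -0.0, -0.0025, 0.0, 9.3, 0.0]
6 [-0.0022, -0.0, -0.0029, 0.0, 11.1, -0.0]
7 [-0.0026, -0.0, -0.0033, 0.0, 13.0, -0.0]
8 [-0.0031, 0.0, -0.0038, 0.0, 14.8, -0.0]
9 [-0.0035, 0.0, -0.0042, 0.0, 16.7, -0.0]
10 [-0.004, -0.0, -0.0046, 0.0, 18.5, 0.0]
11 [-0.0044, 0.0, -0.005, 0.0, 20.4, -0.0]
12 [-0.0049, -0.0, -0.0053, 0.0, 22.2, -0.0]
13 [-0.0054, -0.0, -0.0057, 0.0, 24.1, -0.0]
14 [-0.0059, -0.0, -0.006, 0.0, 25.9, -0.0]
15 [-0.0064, -0.0, -0.0063, 0.0, 27.8, -0.0]
16 [-0.007, -0.0, -0.0066, 0.0, 29.6, -0.0]
17 [-0.0075, 0.0, -0.0069, 0.0, 31.5, -0.0]
18 [-0.0081, 0.0, -0.0072, 0.0, 33.3, -0.0]
19 [-0.0086, -0.0, -0.0074, 0.0, 35.2, -0.0]
20 [-0.0092, 0.0, -0.0077, 0.0, 37.0, -0.0]
```

The grip now reads 21.8 mm, matching the 22 mm rim. I'll turn along the arc in two halves.

Emit:
servo_tool([
  [[-0.0003,0,-0.0005,0,1.9,0,-0.7],[-0.0007,0,-0.001,0,3.7,0,-0.7],[-0.001,0,-0.0015,0,5.6,0,-0.7],[-0.0014,0,-0.002,0,7.4,0,-0.7],[-0.0018,0,-0.0025,0,9.3,0,-0.7],[-0.0022,0,-0.0029,0,11.1,0,-0.7],[-0.0026,0,-0.0033,0,13,0,-0.7],[-0.0031,0,-0.0038,0,14.8,0,-0.7],[-0.0035,0,-0.0042,0,16.7,0,-0.7],[-0.004,0,-0.0046,0,18.5,0,-0.7],[-0.004,0,-0.0046,0,18.5,0,-0.7],[-0.004,0,-0.0046,0,18.5,0,-0.7]],
])

```text
time_s: 9.15
tool_pos: [0.4426, 0.2186, 0.1232]
tool_rot: [180.0, 3.6, 87.1]
force: [1.9, -1.1, -3.6]
grip_width: 0.0222
```

```bash
python3 - <<'E'
from h import *
o=env.get_obs();print(o["grip_width"],o["force"],o["tool_rot"],o["qpos"].round(1))
s=env.read_camera("side");print(blobs(s["frame"],"red")[2]);cv2.imwrite("pics/s7.png",cv2.resize(s["frame"][210:360,200:400],None,fx=4,fy=4))
def pp(q,t):
    m,R=pin(q,t);z=R.apply([0,0,1]);return m+z*.031,R
p0,R0=pp(18.5,3.5)
for k in range(1,11):print(k,rel(p0,R0,*pp(18.5-18.5*k/10,3.5-18.5*k/10)).tolist())
E
```

```text
0.022224484305655042 [ 1.89415746 -1.13589792 -3.55671614] [179.97748828   3.5726201   87.1337433 ] [ 19.7   7.8 -54.6 106.3   9.7  71.5 -40.9]
[(1, [295, 181, 4, 4, 12], [296.9, 182.3]), (2, [316, 262, 6, 9, 46], [318.4, 265.8])]
1 [-0.0003, 0.0, -0.0005, -0.0, 1.9, -0.0]
2 [-0.0007, 0.0, -0.001, 0.0, 3.7, -0.0]
3 [-0.001, -0.0, -0.0015, 0.0, 5.6, 0.0]
4 [-0.0014, 0.0, -0.002, 0.0, 7.4, -0.0]
5 [-0.0018, -0.0, -0.0025, 0.0, 9.3, -0.0]
6 [-0.0022, -0.0, -0.0029, 0.0, 11.1, -0.0]
7 [-0.0026, 0.0, -0.0033, 0.0, 13.0, 0.0]
8 [-0.0031, 0.0, -0.0038, 0.0, 14.8, -0.0]
9 [-0.0035, -0.0, -0.0042, 0.0, 16.7, -0.0]
10 [-0.004, 0.0, -0.0046, 0.0, 18.5, -0.0]
```

View pics/s7.png

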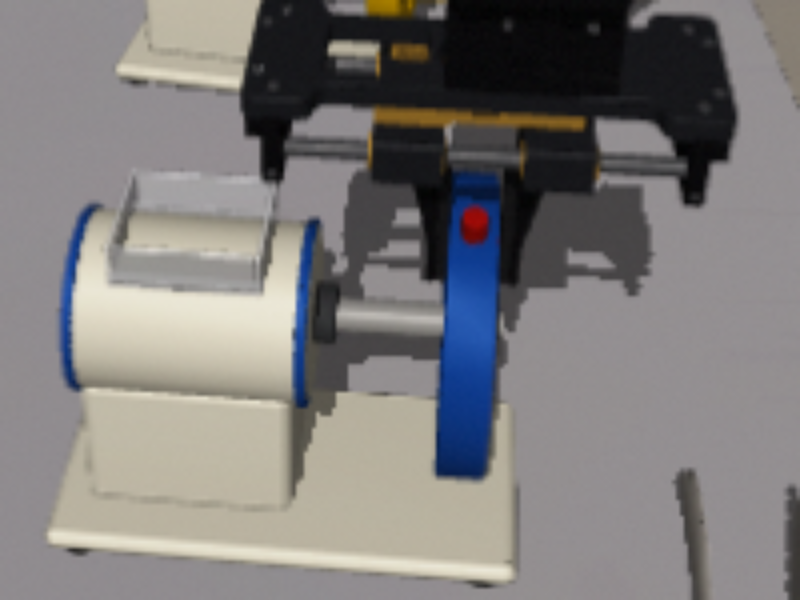

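The stub moved up in the side view, from row 279 to 266, and the wheel turns with the grip at low force. Second half next.

Emit:
servo_tool([
  [[-0.0003,0,-0.0005,0,1.9,0,-0.7],[-0.0007,0,-0.001,0,3.7,0,-0.7],[-0.001,0,-0.0015,0,5.6,0,-0.7],[-0.0014,0,-0.002,0,7.4,0,-0.7],[-0.0018,0,-0.0025,0,9.3,0,-0.7],[-0.0022,0,-0.0029,0,11.1,0,-0.7],[-0.0026,0,-0.0033,0,13,0,-0.7],[-0.0031,0,-0.0038,0,14.8,0,-0.7],[-0.0035,0,-0.0042,0,16.7,0,-0.7],[-0.004,0,-0.0046,0,18.5,0,-0.7],[-0.004,0,-0.0046,0,18.5,0,-0.7],[-0.004,0,-0.0046,0,18.5,0,-0.7]],
])

```text
time_s: 10.4
tool_pos: [0.4422, 0.215, 0.1274]
tool_rot: [-180.0, -14.9, 87.2]
force: [5.1, 0.5, -10.6]
grip_width: 0.0218
```

```bash
python3 - <<'E'
from h import *
o=env.get_obs();print(o["grip_width"],o["force"],o["tool_rot"],o["qpos"].round(1))
for n in("side","wrist","top"):
  s=env.read_camera(n);print(n,blobs(s["frame"],"red")[2])
  if n=="side":cv2.imwrite("pics/s8.png",cv2.resize(s["frame"][210:360,200:400],None,fx=4,fy=4))
s=env.read_camera("side");u=[]
for q in(-10,0,10):
  B=CEN+Ro.from_euler("z",YA,degrees=True).apply([0,.077*np.sin(np.radians(q)),.077*np.cos(np.radians(q))])
  print(q,cv2.projectPoints(B[None],s["rvec"],s["tvec"],s["intrinsics"],s["D"])[0].ravel())
E
```

```text
0.021808272363891296 [  5.06696449   0.51871815 -10.62649784] [-179.99353342  -14.88207871   87.19520129] [ 32.4  -2.2 -48.3 113.9 -17.6  63.8 -11.5]
side [(1, [295, 181, 4, 3, 10], [296.8, 182.0]), (2, [316, 252, 6, 9, 49], [318.5, 255.9])]
wrist []
top [(1, [357, 225, 5, 4, 17], [358.9, 226.6]), (2, [79, 249, 5, 8, 24], [80.7, 252.6])]
-10 [317.85400095 251.66546769]
0 [317.87093861 255.50687547]
10 [317.81386863 260.58400753]
```

View pics/s8.png

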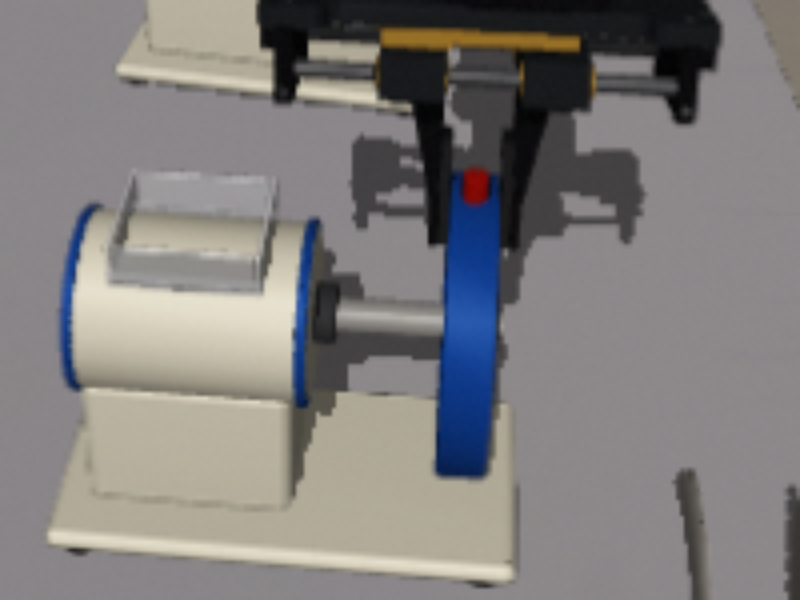

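The stub is now at row 255.9. The prediction is 255.5 at q = 0 and about 0.45 px per degree, so q is about 1°. I'll release and back out along the tool axis.

Emit:
servo_tool([
  [[0,0,0,0,0,0,-0.3],[0,0,0,0,0,0,0.0],[0,0,0,0,0,0,0.15],[0,0,0,0,0,0,0.15],[0,0,0,0,0,0,0.15],[0,0,-0.01,0,0,0,0.15],[0,0,-0.025,0,0,0,0.15],[0,0,-0.045,0,0,0,0.15],[0,0,-0.07,0,0,0,0.15],[0,0,-0.1,0,0,0,0.15],[0,0,-0.13,0,0,0,0.15],[0,0,-0.16,0,0,0,0.15],[0,0,-0.16,0,0,0,0.15],[0,0,-0.16,0,0,0,0.15],[0,0,-0.16,0,0,0,0.15],[0,0,-0.16,0,0,0,0.15]],
])

```text
time_s: 12.2
tool_pos: [0.4396, 0.1743, 0.2818]
tool_rot: [-179.9, -15.0, 87.2]
force: [-1.1, 0.0, 1.6]
grip_width: 0.0502
```

```bash
python3 - <<'E'
from h import *
o=env.get_obs();print(o["time_s"],o["grip_width"],o["force"],o["tool_pos"])
r={}
for n in("side","wrist"):
  s=env.read_camera(n);r[n]=(s,blobs(s["frame"],"red")[2]);print(n,r[n][1]);cv2.imwrite(f"pics/{n}9.png",s["frame"])
a=[b for b in r["side"][1] if 300<b[2][0]<330]
if a and r["wrist"][1]:
  b=max(r["wrist"][1],key=lambda q:q[1][4]);P,g=tri(r["side"][0],a[0][2],r["wrist"][0],b[2]);print(P,g,"q",np.degrees(np.arctan2(P[1]-CEN[1],P[2]-.115)))
E
```

```text
12.2 0.050233075604023535 [-1.06569938  0.04757573  1.64914349] [0.43955413 0.17427187 0.28178969]
side [(1, [295, 180, 4, 5, 12], [296.9, 182.0]), (2, [316, 252, 6, 9, 46], [318.5, 256.2])]
wrist [(1, [273, 194, 10, 9, 65], [277.2, 197.8])]
[0.44200434 0.20064821 0.18955253] 0.00036956072092369434 q -1.038779396894191
```

View pics/side9.png

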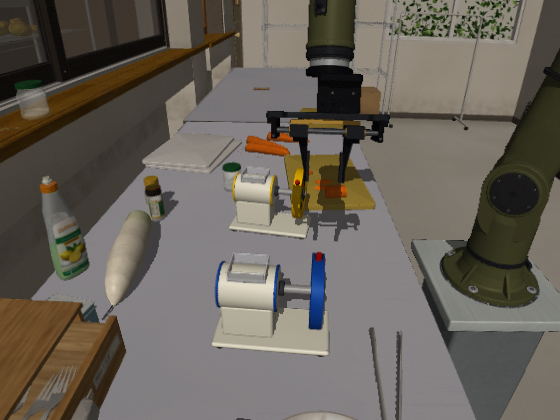

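View pics/wrist9.png

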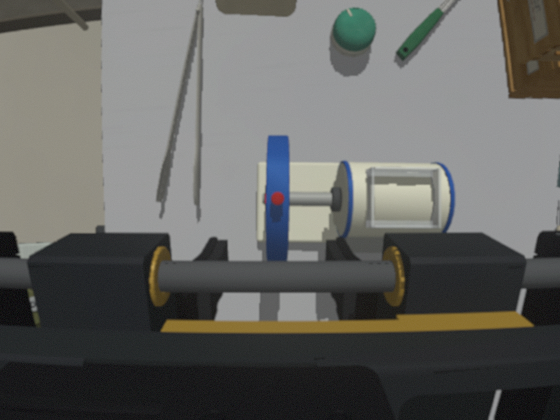

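The side view shows the blue stub at (318,256), at the top of the wheel. The wrist view shows it at (277,198), in line with the axle. Triangulated, q is about −1°. The gripper is clear, and the yellow stub is still at (297,182).

```bash
python3 -c "
from cell import env
print(env.get_obs()['joint_velocities'].round(2)); print(env.sign_off())"
```

```text
[-0.03  0.07  0.19 -0.2   0.08  0.03  0.07]
the job is handed in; nothing more can be done
None
```

I turned the blue wheel from about 37° towards +y until its red stub stood at the top, let go, backed the gripper clear and handed the job in at about 12.3 s.

- **Stub position:** after release, the side and wrist views triangulate the stub at q ≈ −1°, with the two rays 0.4 mm apart. The side view alone gave about +1°. Both are well inside the ±12° limit.
- **Gripper and yellow wheel:** the gripper is well clear of the wheel. The yellow stub is at the same pixel as at the start, (297, 182).
- **Forces:** readings between moves peaked at about 12 N at the wrist, just before release.
- **One check disagreed:** the real fingertips are about 33 mm behind the reported TCP. My first closing therefore shut around the stub above the rim, to 13.5 mm and with almost no force. I spotted this from the grip width and the pictures, reopened, went 31 mm deeper and gripped the rim at 21.8 mm before turning.

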